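# Unlock the test bench and probe two terminals of an amplifier module

### The job

Take the key from its black rest, push it fully into the slot of the key switch and turn it clockwise to its stop, and leave it there. Then take the probe from its stand and touch its tip gently, for about half a second each, first on top of the long bar terminal and after that on top of the round terminal of the amplifier board, never on the square one. Hang the probe back upright in its stand, and leave everything else on the bench undisturbed.

Things in the scene. Friction and masses are not known exactly. Their poses are not given: they have to be found in the camera images.
- key: Steel key with a black plastic bow, standing upright, 61 mm tall. Origin: centre of the lower end of its blade; z up. Blade (z 0 to 20) 17.5 mm wide along x and 5 mm thick along y, its lowest 7 mm narrowed to 13.5 x 3 mm as a lead-in. Shoulder plate 30 x 20 mm at z 20 to 25, which rests on the rest or on the lock. Bow, to be gripped: 30 mm along x, 12 mm thick along y, z 25 to 61. The same after half a turn about z. 60 g.
- key_rest: Black block 70 x 70 x 30 mm, fixed, with a slot in its top (22 x 9 mm) in which the key stands at the start, the key's origin 10 mm above the bench. Origin: centre of its underside.
- keyhole (a point): Centre of the slot's mouth on top of the lock, a steel cylinder of 42 mm diameter on a grey box 110 x 110 x 50 mm; the mouth is 79 mm above the bench. x runs along the slot, z up. The slot is 23 mm long along x, 8 mm wide along y and 23 mm deep: the key goes 20 mm in, until its shoulder sits on the lock. Turns with the lock. The same after half a turn.
- lock (a joint): Turn of the lock, rad, about the vertical; it grows clockwise as seen from above and stops at 1.1 (63 degrees). Starts between 0 and 0.2. Turns against slight friction (0.06 N m) and stays where it is left. The key has a play of about 0.2 rad in the slot, so that the hand must turn that much farther.
- probe: Grey and black spring-needle test probe, hanging upright in its stand. Origin: on its axis, at the underside of its collar; z up. Collar 32 mm diameter, 6 mm thick (z 0 to 6). Grip above it: square, 18 x 18 mm with faces along x and y, z 6 to 48. Black shank of 14 mm diameter below the collar, then a 4 mm needle whose tip is 75 mm below the origin. 100 g.
- probe_tip (a point): Lower end of the probe's needle, on its axis, 75 mm below the probe's origin when out. The needle is sprung: it gives way up to 8 mm, at 1.5 N at first touch and 5.5 N fully in. 3 to 5 mm of give is a good touch.
- needle: The sprung needle of the probe (origin at the probe's origin when out; z along the probe, upward). Only it should touch a terminal.
- holder_hole (a point): Centre of the hole in the top plate of the probe's stand, on the plate's upper face, 100 mm above the bench. The plate is 70 x 70 x 8 mm, the hole 23 mm in diameter, open below; the probe's collar rests on it. The stand is fixed: base 80 x 80 x 10 mm, two posts of 10 mm at the +x side.
- chassis: Open amplifier module, fixed, 200 mm (x) x 220 mm (y), with a green board whose face is 30 mm above the bench. Origin: centre of its underside. The three brass terminals stand in a row along y on the side nearer the robot (about x -50 mm, y -60, 0 and 60 mm), in any order; behind them (x above 15 mm) are capacitors 70 mm and a black heat sink 80 mm above the bench.
- bar_post: The long bar terminal: brass bar 40 mm along x, 10 mm wide along y, on a short stem on a white foot. Origin: foot, on the board.
- bar_post_top (a point): Centre of the bar terminal's flat top, 55 mm above the bench. x along the bar.
- round_post: The round terminal: brass disc of 16 mm diameter, on a short stem on a white foot. Origin: foot, on the board.
- round_post_top (a point): Centre of the round terminal's flat top, 55 mm above the bench.
- square_post: The square terminal, not to be touched: brass plate 24 x 24 mm, its top 55 mm above the bench. Origin: foot, on the board, 25 mm below its top.
- multimeter: Bystander: grey hand multimeter lying flat, 85 x 170 x 36 mm.
- parts_tray: Bystander: white parts tray, 75 x 110 x 22 mm.
- screwdriver: Bystander: screwdriver lying beyond the module.
- spool: Bystander: metal spool standing on its flange, 60 mm diameter, 46 mm high.
- jar: Bystander: jar with a black cap, 52 mm diameter, 60 mm high.
- mug: Bystander: white mug, 80 mm diameter, 90 mm high.
- spare_cap: Bystander: black capacitor can standing upright, 35 mm diameter, 50 mm high.
Not all that is in view belongs to the job. Leave any orange or turquoise look-alike of the probe alone.

How it is judged:
By the outcome, as a careful person would: the job done as asked, in the order asked, and still so for the second after the job is handed in, with the robot touching nothing.
It also fails if it takes over 67 s, if anything falls off the work surface, if the arm or the gripper's body presses on something with over 40 N, if the wrist force passes 120 N, or if a joint passes its speed limit or range.

### The arm

A 6-joint arm with a two-finger parallel gripper is mounted at the origin on the work surface. World frame = base frame: x ahead of the robot, y to its left, z up, the work surface at z = 0. Lengths are in m, angles in rad, forces in N, time in s.
With the tool pointing down it reaches from about 0.375 to 0.925 m from the base axis. Payload 5.7 kg.
Tool frame: the origin (TCP) lies at the very end of the fingers, on their centre line; the grasp point (between the pads) lies behind it (arm.grasp_offset is the z of the grasp point in the tool frame, in m); z points along the fingers, y is the direction in which the jaws open and shut (so a half turn about z gives the same grasp; the last joint's range is limited). The gripper opens to 85 mm and grips with 20 to 120 N. Pads are 22 mm wide; open, the fingers measure 114 mm over their backs; the gripper's body (76 mm by 85 mm) begins 54 mm behind the grasp point. The pads swing forward as they close: fully open they stand 13 mm farther back than shut.
Start: joints at [-1.384, 0.359, 1.51, -0, 1.272, -0.115], TCP at [0.178, -0.573, 0.231] pointing down, gripper open.
Joint ranges: [-2.97, 2.97], [-1.01, 2.36], [0.21, 2.38], [-0.96, 4.11], [0.2, 2.71], [-2.98, 2.98]. Speed limits (rad/s): [2.39, 2.39, 3.14, 3.14, 3.14, 3.14].

### API

Orientations are given as a rotation vector (axis times angle).
In Python, from workcell import arm gives the robot as it stands. Calls block until the motion is done:
- arm.reach(position, orientation): joint-space move of the TCP to a pose.
- arm.move_straight(position, vel=0.15, orientation=None, stop_force=None): straight line of the TCP; orientation=None keeps the orientation; vel is the mean speed in m/s. With stop_force (N) it stops when the force on the tool has changed by that much, and returns True; else False.
- arm.set_joints(angles): joint-space move.
- arm.set_gripper(opening, f_grip=None): finger opening in m; f_grip is the grip in N (None keeps the last); returns when the fingers have stopped.
- arm.hold(seconds).
- arm.solve_ik(position, orientation): joint angles nearest the present ones, or None.
- arm.observe(): the state.
- arm.camera(name): name is "scene" or "top"; returns (picture, depth): 384x512x3 uint8, red, green, blue; 384x512 float32, m along the optical axis (not along the pixel's ray), 0 where there is no reading.
- arm.calibration(name): a dict with "K" (3x3 intrinsics, pixels), "extrinsics" (4x4, takes a point from camera to world coordinates). Camera axes: x right, y down, z forward; pixel columns grow to the right and rows downward; lengths in m; the calibration is good to about 2 mm. A picture is of the moment at which its call begins. calibration takes no time and is no camera call.
A pose or a line that the arm cannot do raises arm.Unreachable and nothing moves.
- arm.finish_job(): hands the job in, once; it reports no verdict.
The state is a dict: "t": time; "joint_pos": joint angles; "qvel": joint speeds; "joint_efforts": joint torques, N m; "eef_pos": TCP position; "ee_rot": TCP orientation; "force": force on the tool from outside, world axes, zero at the start; "ft_torque": the same for the moment, N m; "width": finger opening in m.
Only numpy, scipy, OpenCV 4.12 (cv2) and the standard library are available. Lean on these libraries where they do the work, as an engineer would, in place of code of your own. Each camera call takes 0.05 s, during which the arm holds its last target.

## Working session

There is one attempt and no reset: what is moved stays moved. The work goes in short steps, each a Python script; the robot and the scene stay as the last script left them, time stands still between calls to the robot, and variables do not carry over. Pictures are saved under pics/ and viewed, and the job is handed in when it is done.

```bash
mkdir -p pics; ls
python3 - <<'E'
from workcell import arm
import cv2,numpy as np
for n in("scene","top"):
    p,d=arm.camera(n); c=arm.calibration(n)
    cv2.imwrite(f"pics/{n}0.png",cv2.resize(p[:,:,::-1],None,fx=1.5,fy=1.5,interpolation=cv2.INTER_CUBIC)); np.savez(f"{n}0.npz",p=p,d=d,**c)
    print(n,c["K"].round(1).tolist(),c["extrinsics"].round(3).tolist())
s=arm.observe();print(s,arm.grasp_offset)
E
```

```text
pics
scene [[460.8, 0.0, 263.0], [0.0, 460.8, 195.0], [0.0, 0.0, 1.0]] [[-0.85, 0.401, -0.343, 0.988], [0.527, 0.649, -0.548, 0.687], [0.003, -0.646, -0.763, 1.026], [0.0, 0.0, 0.0, 1.0]]
top [[384.4, 0.0, 263.2], [0.0, 384.4, 194.5], [0.0, 0.0, 1.0]] [[-0.017, -0.986, 0.166, 0.385], [-1.0, 0.015, -0.012, 0.028], [0.009, -0.166, -0.986, 1.256], [0.0, 0.0, 0.0, 1.0]]
{'t': 0.1, 'joint_pos': array([-1.38412663e+00,  3.59436438e-01,  1.51130632e+00, -2.61796194e-05,
        1.27249913e+00, -1.15089812e-01]), 'qvel': array([-0.00034495, -0.00261325, -0.00412513,  0.00115509,  0.00055337,
       -0.00103261]), 'joint_efforts': array([-4.25217659e-04, -5.28654921e+01, -2.79348797e+01, -2.70008986e-04,
        4.85565790e-03,  1.39922625e-05]), 'eef_pos': array([ 0.17819767, -0.57229775,  0.23054239]), 'ee_rot': array([-3.10427134e+00, -4.71970721e-01,  1.31900407e-04]), 'force': array([0.1429959 , 0.68282666, 0.40584513]), 'ft_torque': array([-0.01589143,  0.00303711, -0.03226513]), 'width': 0.08582947502199932} -0.0187
```

View pics/scene0.png

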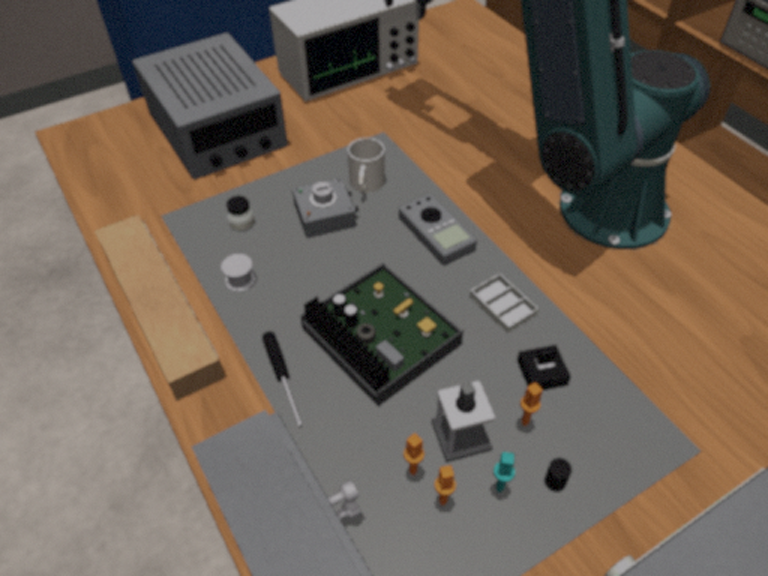

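View pics/top0.png

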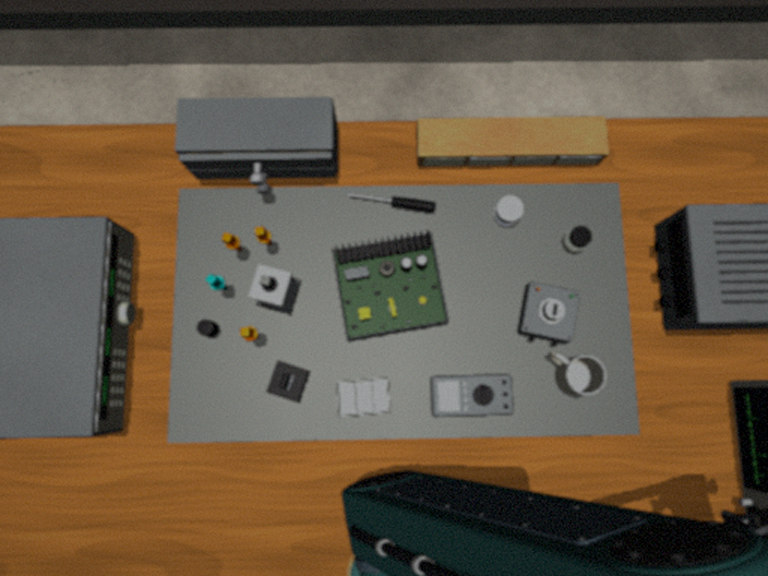

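```bash
cat > h.py <<'E'
import numpy as np,cv2
def load(n,k=0):
    z=np.load(f"{n}{k}.npz"); return z["p"],z["d"],z["K"],z["extrinsics"]
def ray(K,E,u,v,z):
    d=E[:3,:3]@np.linalg.solve(K,[u,v,1.]); o=E[:3,3]; return o+d*(z-o[2])/d[2]
def proj(K,E,X):
    c=E[:3,:3].T@(np.asarray(X)-E[:3,3]); q=K@c; return q[:2]/q[2]
def crop(n,u0,v0,w,h,s,f,k=0):
    p=load(n,k)[0][v0:v0+h,u0:u0+w,::-1]
    cv2.imwrite(f,cv2.resize(p,None,fx=s,fy=s,interpolation=cv2.INTER_CUBIC))
E
python3 - <<'E'
from h import *
def mk(n,boxes,s,f):
    p=load(n)[0]; t=[cv2.resize(p[v:v+64,u:u+64,::-1],(390,290) if 0 else (290,290),interpolation=cv2.INTER_CUBIC) for u,v in boxes]
    cv2.imwrite(f,np.vstack([np.hstack(t[:2]),np.hstack(t[2:])]))
# key, lock, stand, chassis
mk("top",[(160,222),(334,176),(148,158),(222,165)],4,"pics/topz.png")
mk("scene",[(330,215),(184,105),(278,245),(235,180)],4,"pics/scz.png")
E
```

```text
(no output)
```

View pics/topz.png

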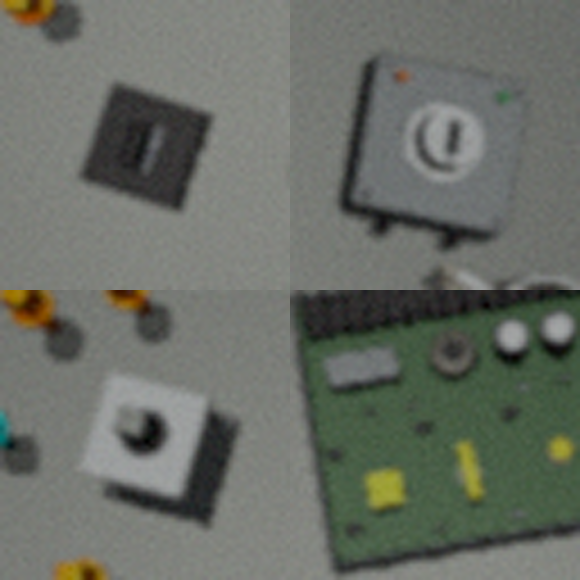

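View pics/scz.png

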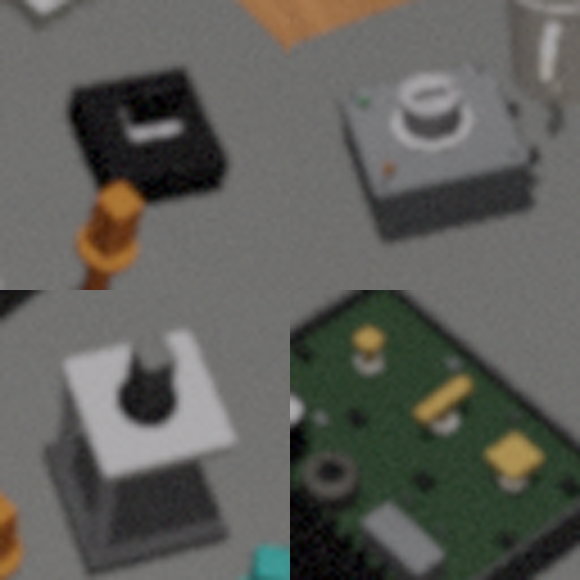

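```bash
cat > fit.py <<'E'
from h import *
from scipy.optimize import minimize
def rect(w,h,zs): 
    return np.array([[sx*w/2,sy*h/2,z] for z in zs for sx in(-1,1) for sy in(-1,1)])
def disc(dia,zs):
    t=np.linspace(0,2*np.pi,48,endpoint=False)
    return np.array([[dia/2*np.cos(a),dia/2*np.sin(a),z] for z in zs for a in t])
def mask(K,E,pts,x,y,yaw,box,S=8,sig=0.9):
    c,s=np.cos(yaw),np.sin(yaw)
    P=pts@np.array([[c,s,0],[-s,c,0],[0,0,1]])+[x,y,0]
    uv=np.array([proj(K,E,p) for p in P]); u0,v0,w,h=box
    q=cv2.convexHull(((uv-[u0,v0]+0.5)*S*16).astype(np.int32))
    m=np.zeros((h*S,w*S),np.float32); cv2.fillPoly(m,[q],1.,shift=4)
    m=cv2.resize(m,(w,h),interpolation=cv2.INTER_AREA)
    return cv2.GaussianBlur(m,(0,0),sig)
def fit(n,pts,x0,useyaw=True,pad=4,ch=None,k=0,restr=None,crop_r=None):
    p,d,K,E=load(n,k); p=p.astype(np.float32)
    im=p.mean(2) if ch is None else p@np.array(ch,np.float32)
    c,s=np.cos(x0[2]),np.sin(x0[2])
    P=pts@np.array([[c,s,0],[-s,c,0],[0,0,1]])+[x0[0],x0[1],0]
    uv=np.array([proj(K,E,q) for q in P]); a=np.floor(uv.min(0)).astype(int)-pad; b=np.ceil(uv.max(0)).astype(int)+pad+1
    box=(a[0],a[1],b[0]-a[0],b[1]-a[1]); I=im[a[1]:b[1],a[0]:b[0]]
    w=mask(K,E,pts,*x0,box); w=(cv2.dilate(w,np.ones((2*pad-1,)*2))>0.3).astype(np.float32).ravel()
    def f(v):
        yaw=v[2] if useyaw else x0[2]
        m=mask(K,E,pts,v[0]/1000,v[1]/1000,yaw,box).ravel()
        A=np.stack([m,np.ones_like(m)],1)*w[:,None]; bb=I.ravel()*w
        sol=np.linalg.lstsq(A,bb,rcond=None)[0]; return ((A@sol-bb)**2).sum()/w.sum()
    v0=[x0[0]*1000,x0[1]*1000]+([x0[2]] if useyaw else [])
    best=None
    for dy in ((-.15,0,.15) if useyaw else (0,)):
        s0=np.array(v0); 
        if useyaw: s0[2]+=dy
        sim=[s0]+[s0+np.eye(len(s0))[i]*([4,4,.12][i]) for i in range(len(s0))]
        r=minimize(f,s0,method="Nelder-Mead",options=dict(initial_simplex=sim,xatol=.02,fatol=1e-3))
        if best is None or r.fun<best.fun: best=r
    I_var=((I.ravel()-np.average(I.ravel(),weights=w))**2*w).sum()/w.sum()
    return best.x.round(3),round(best.fun/I_var,3)
E
python3 - <<'E'
from fit import *
_,_,K,E=load("top")
def g(u,v,z): return ray(K,E,u,v,z)[:2]
key=g(160+145/4.53,222+147/4.53,.03); lock=g(370,206.2,.079); st=g(148+145/4.53,158+145/4.53,.1)
sq=g(222+95/4.53,165+198/4.53,.055);bar=g(222+180/4.53,165+180/4.53,.055);rd=g(222+270/4.53,165+159/4.53,.055)
print(key,lock,st,sq,bar,rd)
br=[.5,.5,-1]
for n in("top","scene"):
    print(n)
    print("rest",fit(n,rect(.07,.07,[0,.03]),(*key,-.25)))
    print("plate",fit(n,rect(.07,.07,[.092,.1]),(*st,-.25)))
    print("slot",fit(n,rect(.023,.008,[.079]),(*lock,-.15),pad=3))
    print("box",fit(n,rect(.11,.11,[0,.05]),(*lock,-.2)))
    print("sq",fit(n,rect(.024,.024,[.055]),(*sq,.12),ch=br))
    print("bar",fit(n,rect(.04,.01,[.055]),(*bar,.12),ch=br))
    print("round",fit(n,disc(.016,[.055]),(*rd,.12),useyaw=False,ch=br))
E
```

```text
[0.40298638 0.24080862] [ 0.54053147 -0.31592142] [0.59679709 0.26780154] [0.54215567 0.07830314] [0.55383499 0.0190549 ] [ 0.56762694 -0.04399607]
top
rest (array([ 4.04961e+02,  2.43443e+02, -3.25000e-01]), np.float64(0.047))
plate (array([ 6.01895e+02,  2.72332e+02, -2.58000e-01]), np.float64(0.66))
slot (array([ 5.40696e+02, -3.14399e+02, -2.02000e-01]), np.float64(0.217))
box (array([ 5.50856e+02, -3.32586e+02, -2.30000e-01]), np.float64(0.719))
sq (array([5.43581e+02, 7.96210e+01, 1.94000e-01]), np.float64(0.009))
bar (array([5.55479e+02, 2.05890e+01, 2.23000e-01]), np.float64(0.014))
round (array([569.914, -43.1  ]), np.float64(0.014))
scene
rest (array([ 4.04063e+02,  2.43759e+02, -3.35000e-01]), np.float64(0.323))
plate (array([ 5.94649e+02,  2.67140e+02, -2.76000e-01]), np.float64(0.775))
slot (array([ 5.40619e+02, -3.12553e+02, -1.65000e-01]), np.float64(0.401))
box (array([ 574.012, -208.634,    1.269]), np.float64(0.51))
sq (array([5.43058e+02, 8.04190e+01, 1.76000e-01]), np.float64(0.042))
bar (array([5.55681e+02, 2.20730e+01, 1.87000e-01]), np.float64(0.06))
round (array([569.325, -42.038]), np.float64(0.06))
```

```bash
cat > fit2.py <<'E'
from fit import *
import fit as F
# ring-weighted fit: only pixels near outline
def fitring(n,pts,x0,r=3,pad=5,k=0,useyaw=True,excl=None,sgn=None):
    p,d,K,E=load(n,k); im=p.astype(np.float32).mean(2)
    c,s=np.cos(x0[2]),np.sin(x0[2])
    P=pts@np.array([[c,s,0],[-s,c,0],[0,0,1]])+[x0[0],x0[1],0]
    uv=np.array([proj(K,E,q) for q in P]); a=np.floor(uv.min(0)).astype(int)-pad; b=np.ceil(uv.max(0)).astype(int)+pad+1
    box=(a[0],a[1],b[0]-a[0],b[1]-a[1]); I=im[a[1]:b[1],a[0]:b[0]]
    G=cv2.GaussianBlur(I,(0,0),.7)
    def f(v):
        yaw=v[2] if useyaw else x0[2]
        m=mask(K,E,pts,v[0]/1000,v[1]/1000,yaw,box,sig=1.0)
        gx,gy=cv2.Sobel(m,-1,1,0),cv2.Sobel(m,-1,0,1); ix,iy=cv2.Sobel(G,-1,1,0),cv2.Sobel(G,-1,0,1)
        w=np.ones_like(m) if excl is None else excl(a,b)
        return -sgn*((gx*np.clip(ix,-90,90)+gy*np.clip(iy,-90,90))*w).sum()/np.sqrt((gx**2+gy**2).sum()) 
    best=None
    for dy in ((-.1,0,.1) if useyaw else (0,)):
        s0=np.array([x0[0]*1000,x0[1]*1000]+([x0[2]+dy] if useyaw else []))
        sim=[s0]+[s0+np.eye(len(s0))[i]*([4,4,.12][i]) for i in range(len(s0))]
        r=minimize(f,s0,method="Nelder-Mead",options=dict(initial_simplex=sim,xatol=.02,fatol=1e-2))
        if best is None or r.fun<best.fun: best=r
    return best.x.round(3),round(best.fun,1)
E
python3 - <<'E'
from fit2 import *
for n in("top","scene"):
    print(n)
    print("plate",fitring(n,rect(.07,.07,[.1]),(.597,.27,-.26),sgn=1))
    print("boxtop",fitring(n,rect(.11,.11,[.05]),(.54,-.316,-.2),sgn=1))
    print("locktop",fitring(n,disc(.042,[.079]),(.54,-.314,-.2),sgn=1,useyaw=False))
    for st in((.597,.27),(.602,.272),(.595,.266)):
        print("collar",fitring(n,disc(.032,[.1,.106]),(*st,0),sgn=-1,useyaw=False))
        print("griptop",fitring(n,rect(.018,.018,[.148]),(*st,-.26),sgn=1))
    print("bowtop",fitring(n,rect(.03,.012,[.071]),(.405,.2435,-.33),sgn=-1), fit(n,rect(.03,.012,[.035,.071]),(.405,.2435,-.33)))
p,d,K,E=load("top")
pts={"hole":(.597,.27,.1),"griptop":(.597,.27,.148),"key":(.4045,.2435,.071),"sh":(.4045,.2435,.035),"slot":(.5406,-.3135,.079)}
for n in("top","scene"):
    p,d,K,E=load(n)
    for k,v in pts.items(): print(n,k,proj(K,E,v).round(1))
E
cat > crops.py <<'E'
from fit import *
import sys
def ov(n,items,f,c,r=32,s=9,k=0):
    p,d,K,E=load(n,k); u0,v0=int(c[0])-r,int(c[1])-r
    I=cv2.resize(np.ascontiguousarray(p[v0:v0+2*r,u0:u0+2*r,::-1]),None,fx=s,fy=s,interpolation=cv2.INTER_CUBIC)
    for pts,x,y,yaw,col in items:
        cc,ss=np.cos(yaw),np.sin(yaw); P=pts@np.array([[cc,ss,0],[-ss,cc,0],[0,0,1]])+[x,y,0]
        q=cv2.convexHull(np.array([((proj(K,E,a)-[u0,v0]+.5)*s) for a in P],np.float32)).astype(np.int32)
        cv2.polylines(I,[q],True,col,1)
    return I
E
```

```text
top
plate (array([ 5.99122e+02,  2.69617e+02, -2.85000e-01]), np.float64(-1500.6))
boxtop (array([ 5.44254e+02, -3.17632e+02, -2.37000e-01]), np.float64(-690.2))
locktop (array([ 543.536, -316.548]), np.float64(-721.5))
collar (array([599.787, 270.924]), np.float64(-1108.8))
griptop (array([615.921, 278.475,  -1.137]), np.float64(-332.6))
collar (array([599.789, 270.714]), np.float64(-1108.4))
griptop (array([ 6.17317e+02,  2.73975e+02, -4.00000e-02]), np.float64(-408.6))
collar (array([600.177, 271.101]), np.float64(-1109.4))
griptop (array([ 6.16431e+02,  2.66638e+02, -5.89000e-01]), np.float64(-265.6))
bowtop (array([ 4.05407e+02,  2.41544e+02, -2.63000e-01]), np.float64(-435.6)) (array([ 4.06230e+02,  2.47276e+02, -2.58000e-01]), np.float64(0.634))
scene
plate (array([ 5.97447e+02,  2.69860e+02, -2.65000e-01]), np.float64(-1811.7))
boxtop (array([ 5.40461e+02, -3.10811e+02, -2.57000e-01]), np.float64(-1066.9))
locktop (array([ 541.033, -314.245]), np.float64(-788.0))
collar (array([597.234, 268.313]), np.float64(-1316.3))
griptop (array([5.85483e+02, 2.75068e+02, 5.70000e-02]), np.float64(-579.8))
collar (array([597.37 , 268.581]), np.float64(-1315.7))
griptop (array([ 6.21961e+02,  2.65300e+02, -4.43000e-01]), np.float64(-620.6))
collar (array([597.013, 267.976]), np.float64(-1315.4))
griptop (array([ 5.84335e+02,  2.75116e+02, -2.50000e-02]), np.float64(-548.4))
bowtop (array([406.506, 244.055,  -0.44 ]), np.float64(-385.7)) (array([ 4.02409e+02,  2.41449e+02, -3.68000e-01]), np.float64(0.674))
top hole [179.3 190. ]
top griptop [175.9 187. ]
top key [188.8 253.8]
top sh [190.9 254. ]
top slot [369.2 206.2]
scene hole [310.4 269. ]
scene griptop [312.1 257.7]
scene key [365.  232.7]
scene sh [362.7 240.8]
scene slot [214.5 125. ]
```

Run:
```python
from crops import *
B=(255,0,0);R=(0,0,255);G=(0,255,0)
def items(): 
    return [(rect(.07,.07,[.1]),.5983,.2697,-.275,R),(disc(.032,[.1,.106]),.5985,.2697,0,G),(rect(.018,.018,[.148]),.5985,.2697,-.275,B)]
def it2(): return [(rect(.07,.07,[.03]),.4045,.2436,-.33,R),(rect(.03,.012,[.071]),.4045,.2436,-.33,B),(rect(.03,.02,[.035]),.4045,.2436,-.33,G)]
a=[ov("top",items(),0,(179,188),16,18),ov("scene",items(),0,(311,263),16,18)]
b=[ov("top",it2(),0,(190,254),16,18),ov("scene",it2(),0,(363,237),16,18)]
I=np.vstack([np.hstack(a),np.hstack(b)]);cv2.imwrite("pics/ov.png",cv2.resize(I,(600,600)))
```

```text
(no output)
```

View pics/ov.png

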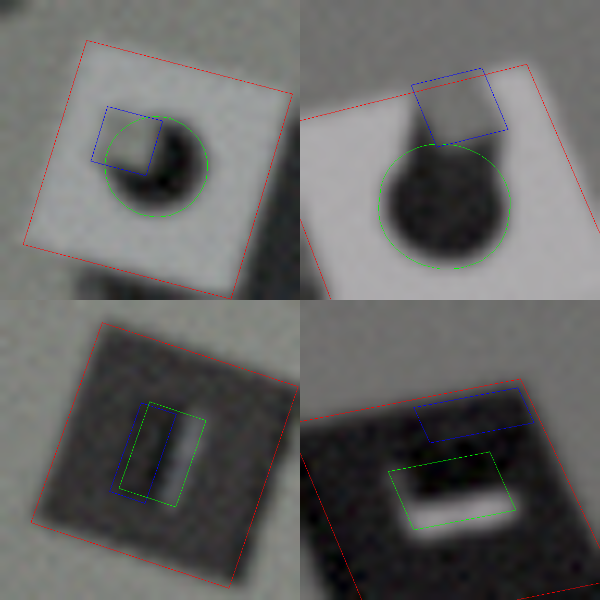

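```bash
cat > m.py <<'E'
import numpy as np,cv2
from scipy.spatial.transform import Rotation as Rn
from workcell import arm
def ori(a):  # tool y direction angle a, pointing down
    c,s=np.cos(a),np.sin(a)
    return Rn.from_matrix(np.array([[-s,c,0],[c,s,0],[0,0,-1.]])).as_rotvec()
def st():
    s=arm.observe(); R=Rn.from_rotvec(s["ee_rot"]).as_matrix()
    return s,np.arctan2(R[1,1],R[0,1])
def rep(tag=""):
    s,a=st(); print(tag,"t",round(s["t"],2),"p",(s["eef_pos"]*1000).round(1),"a",round(a,3),"F",s["force"].round(2),"T",s["ft_torque"].round(3),"w",round(s["width"]*1000,1),"j6",round(s["joint_pos"][5],2))
def snap(k):
    for n in("scene","top"):
        p,d=arm.camera(n); c=arm.calibration(n); np.savez(f"{n}{k}.npz",p=p,d=d,**c)
KEY=np.array([.4045,.2436]);KYAW=-.33
SLOT=np.array([.5407,-.3135]);SYAW=-.19
ST=np.array([.5983,.2697]);PYAW=-.275
BAR=np.array([.5556,.0213]);RND=np.array([.5696,-.0426])
G=.0187
E
python3 - <<'E'
from m import *
rep()
for nm,p,yaws in(("key",(*KEY,.2),[KYAW+np.pi/2]),("lock",(*SLOT,.1),[SYAW+np.pi/2,SYAW+np.pi/2-1.4]),("lock2",(*SLOT,.1),[SYAW-np.pi/2,SYAW-np.pi/2-1.4]),("key2",(*KEY,.2),[KYAW-np.pi/2]),("probe",(*ST,.2),[PYAW+np.pi/2*i for i in range(-1,3)]),("bar",(*BAR,.14),[PYAW+np.pi/2*i for i in range(-1,3)])):
    for a in yaws:
        q=arm.solve_ik(np.array(p),ori(a)); print(nm,round(a,2),None if q is None else np.round(q,2))
E
```

```text
t 0.1 p [ 178.2 -572.3  230.5] a -1.269 F [0.14 0.68 0.41] T [-0.016  0.003 -0.032] w 85.8 j6 -0.12
key 1.24 [ 0.4   0.21  1.82 -0.    1.12 -0.85]
lock 1.38 [-0.64  0.53  1.59  0.    1.02 -2.02]
lock -0.02 [-0.64  0.53  1.59 -0.    1.02 -0.62]
lock2 -1.76 [-0.64  0.53  1.59 -0.    1.02  1.12]
lock2 -3.16 [-0.64  0.53  1.59  0.    1.02  2.52]
key2 -1.9 [ 0.4   0.21  1.82 -0.    1.12  2.3 ]
probe -1.85 [0.32 0.47 1.42 0.   1.26 2.16]
probe -0.28 [ 0.32  0.47  1.42 -0.    1.26  0.59]
probe 1.3 [ 0.32  0.47  1.42  0.    1.26 -0.98]
probe 2.87 [ 0.32  0.47  1.42 -0.    1.26 -2.55]
bar -1.85 [-0.09  0.4   1.71  0.    1.04  1.76]
bar -0.28 [-0.09  0.4   1.71 -0.    1.04  0.19]
bar 1.3 [-0.09  0.4   1.71 -0.    1.04 -1.38]
bar 2.87 [-0.09  0.4   1.71 -0.    1.04 -2.95]
```

```bash
python3 - <<'E'
from m import *
a=KYAW+np.pi/2
arm.reach(np.array([*KEY,.16]),ori(a)); rep("above")
arm.set_gripper(.045,60)
zt=.010+.047-G
arm.move_straight(np.array([*KEY,zt]),vel=.12,stop_force=12); rep("down")
arm.set_gripper(0,60); rep("grip")
snap(1)
E
python3 -c "
from crops import *
I=np.hstack([ov('top',[],0,(190,250),24,11,k=1),ov('scene',[],0,(363,230),24,11,k=1)]);cv2.imwrite('pics/g1.png',cv2.resize(I,(800,400)))"
```

```text
above t 3.08 p [405.  243.2 160.1] a 1.24 F [ 0.14  0.65 -0.16] T [ 0.016 -0.01  -0.022] w 85.5 j6 -0.85
down t 4.72 p [405.  243.8  38.8] a 1.241 F [ 0.18 -0.32  0.02] T [ 0.064 -0.014  0.045] w 45.1 j6 -0.85
grip t 5.12 p [404.9 243.8  38.9] a 1.241 F [-0.77  0.08  6.2 ] T [-0.096  0.153  0.031] w 11.0 j6 -0.85
```

View pics/g1.png

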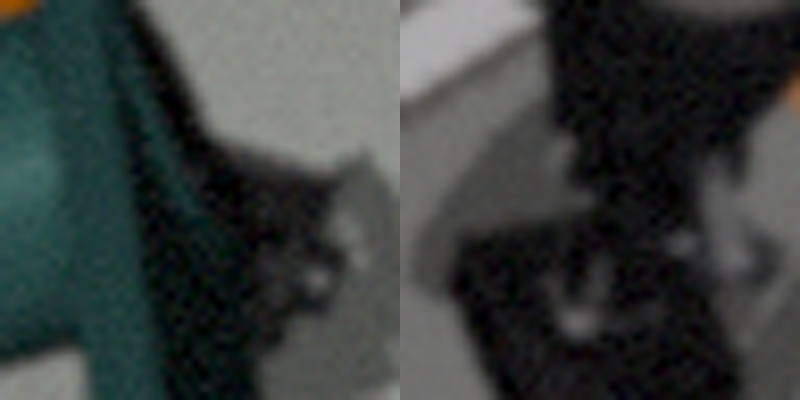

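```bash
python3 - <<'E'
from m import *
arm.move_straight(np.array([*KEY,.115]),vel=.12); rep("lift")
arm.reach(np.array([*SLOT,.18]),ori(SYAW+np.pi/2)); rep("lockabove")
snap(2)
E
python3 -c "
from crops import *
p,d,K,E=load('scene',2)
c=proj(K,E,[.5407,-.3135,.16])
p,d,K2,E2=load('top',2)
c2=proj(K2,E2,[.5407,-.3135,.14]);print(c,c2)
I=np.hstack([ov('top',[],0,c2,30,11,k=2),ov('scene',[],0,c,30,11,k=2)]);cv2.imwrite('pics/g2.png',cv2.resize(I,(800,400)))"
```

```text
lift t 6.01 p [404.  243.4 114.6] a 1.241 F [-0.46  0.45 -0.9 ] T [-0.013 -0.072 -0.005] w 11.1 j6 -0.85
lockabove t 8.08 p [ 540.8 -312.2  179.7] a 1.382 F [ 0.35  0.53 -1.41] T [ 0.039 -0.014 -0.03 ] w 11.2 j6 -2.02
[212.3533495  104.14022987] [375.04950171 203.34006653]
```

View pics/g2.png

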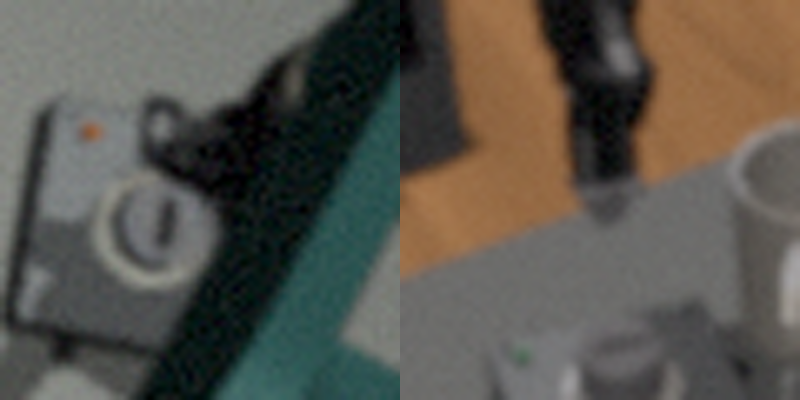

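Run:
```python
from crops import *
R=(0,0,255);G=(0,255,0)
p,d,K,E=load('scene',2)
x,y=.5408,-.3122;z=.1797-.0288
it=[(rect(.0175,.005,[z+.007,z+.02]),x,y,-.19,R),(rect(.0135,.003,[z,z+.007]),x,y,-.19,R),(rect(.03,.02,[z+.02,z+.025]),x,y,-.19,G),(rect(.023,.008,[.079]),.5407,-.3135,-.19,G)]
I=ov('scene',it,0,proj(K,E,[x,y,.13]),20,18,k=2);cv2.imwrite('pics/g2b.png',cv2.resize(I,(720,720))[100:700])
```

```text
(no output)
```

View pics/g2b.png

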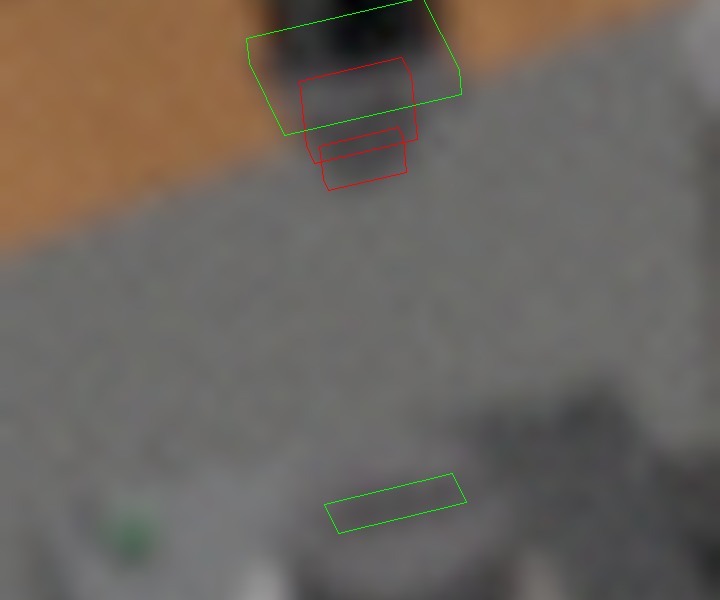

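Run:
```python
from m import *
o=ori(SYAW+np.pi/2)
arm.move_straight(np.array([*SLOT,.112]),vel=.15,orientation=o); arm.hold(.15); rep("pre")
r=arm.move_straight(np.array([*SLOT,.0868]),vel=.03,stop_force=8); rep(f"ins {r}")
```

```text
pre t 8.93 p [ 541.7 -314.1  113.4] a 1.381 F [0.28 0.56 0.09] T [ 0.028 -0.068 -0.053] w 11.6 j6 -2.02
ins True t 9.69 p [ 540.3 -313.3   88. ] a 1.381 F [-0.67  0.04  5.46] T [ 0.14   0.042 -0.038] w 11.1 j6 -2.02
```

Run:
```python
from m import *
a0=SYAW+np.pi/2
p=np.array([*SLOT,.0872]); T0=arm.observe()["ft_torque"][2]
d=0
while d<1.55:
    d+=.08 if d<.9 else .04
    arm.move_straight(p,vel=.2,orientation=ori(a0-d))
    s,a=st(); T=s["ft_torque"][2]-T0
    print(round(d,2),round(a0-a,3),round(T,3),s["force"].round(1),round(s["t"],2))
    if d>.85 and abs(T)>.45: break
rep()
snap(3)
```

```text
0.08 0.081 -0.032 [-1.1  1.   7. ] 9.94
0.16 0.16 -0.086 [-0.5 -0.4  5.9] 10.19
0.24 0.241 -0.014 [-0.2 -0.   5. ] 10.44
0.32 0.32 -0.064 [-1.8  0.4  5.4] 10.69
0.4 0.4 -0.002 [-1.3  0.3  5.4] 10.94
0.48 0.48 -0.02 [-0.6 -0.7  5.1] 11.19
0.56 0.56 0.026 [-0.6 -0.2  5.6] 11.44
0.64 0.64 0.004 [-1.9 -0.8  4.7] 11.69
0.72 0.72 0.024 [-0.7 -0.4  5.3] 11.94
0.8 0.8 -0.031 [-1.  -0.1  4.6] 12.19
0.88 0.88 0.026 [-0.9 -0.6  6.6] 12.44
0.96 0.96 0.002 [-1.5 -0.6  6.2] 12.69
1.0 1.0 0.008 [-2.  -1.2  5.6] 12.94
1.04 1.04 0.042 [-2.5 -0.3  5.9] 13.19
1.08 1.08 -0.005 [-2.1 -0.4  5.6] 13.44
1.12 1.12 0.024 [-2.2 -1.3  7.1] 13.69
1.16 1.16 0.007 [-2.2 -0.4  6.4] 13.94
1.2 1.2 0.011 [-2.  -0.8  5.7] 14.19
1.24 1.24 -0.007 [-1.9 -0.7  6.3] 14.44
1.28 1.28 0.005 [-1.9 -2.5  6.1] 14.69
1.32 1.32 -0.028 [-2.3 -0.4  6. ] 14.94
1.36 1.36 0.07 [-2.  -0.7  6.6] 15.19
1.4 1.399 0.275 [-3.6 -0.5  6. ] 15.44
1.44 1.439 0.467 [-2.9 -1.1  6.4] 15.69
 t 15.69 p [ 540.5 -314.1   88. ] a -0.058 F [-2.86 -1.13  6.38] T [-0.059  0.497  0.429] w 11.2 j6 -0.58
```

```bash
python3 - <<'E'
from m import *
arm.set_gripper(.045); rep("open")
arm.move_straight(np.array([*SLOT,.19]),vel=.2); rep("up")
arm.reach(np.array([*ST,.22]),ori(PYAW+np.pi/2)); rep("above probe")
snap(4)
E
python3 - <<'E'
from crops import *
R=(0,0,255)
a=[]
for yaw in (-1.39,):
  for n in("top","scene"):
    K,E=load(n,4)[2:]
    a.append(ov(n,[],0,proj(K,E,[.54,-.3135,.09]),20,15,k=4))
    a.append(ov(n,[(rect(.03,.012,[.12]),.5407,-.3135,-1.39,R),(rect(.03,.02,[.079]),.5407,-.3135,-1.39,R)],0,proj(K,E,[.54,-.3135,.09]),20,15,k=4))
cv2.imwrite("pics/lk.png",cv2.resize(np.vstack([np.hstack(a[:2]),np.hstack(a[2:])]),(600,600)))
I=np.hstack([ov('top',[],0,(179,188),24,11,k=4),ov('scene',[],0,(311,250),24,11,k=4)]);cv2.imwrite('pics/pr4.png',cv2.resize(I,(800,400)))
E
```

```text
open t 16.22 p [ 540.7 -313.4   87. ] a -0.059 F [-0.3  -0.18 -0.78] T [-0.054  0.021 -0.007] w 45.5 j6 -0.58
up t 16.88 p [ 540.2 -313.1  189.2] a -0.059 F [-1.02 -0.12 -0.03] T [-0.019 -0.053 -0.025] w 45.0 j6 -0.58
above probe t 18.99 p [598.7 268.6 219.9] a 1.294 F [ 0.61 -0.06  0.55] T [ 0.049 -0.006 -0.017] w 45.2 j6 -0.98
```

View pics/lk.png

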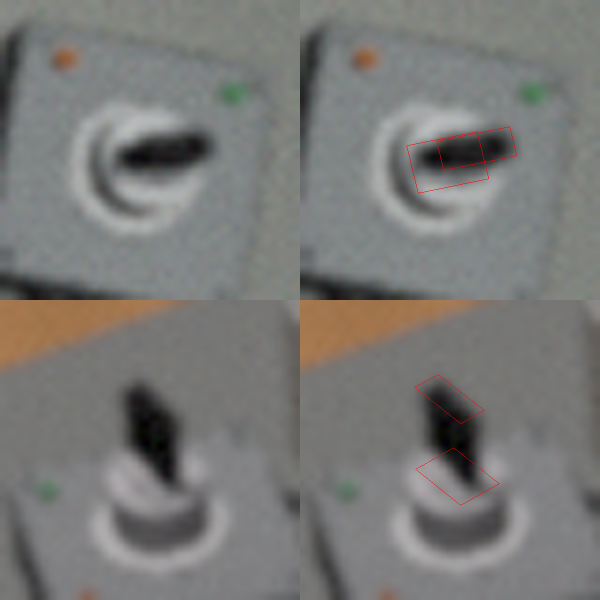

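View pics/pr4.png

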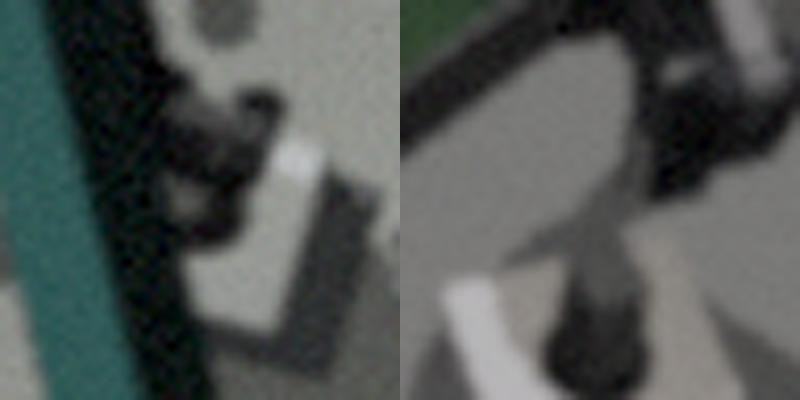

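```bash
python3 - <<'E'
from m import *
o=ori(PYAW+np.pi/2)
r=arm.move_straight(np.array([*ST,.1115]),vel=.15,orientation=o,stop_force=12); rep(f"down {r}")
arm.set_gripper(0,50); rep("grip")
arm.move_straight(np.array([*ST,.215]),vel=.15); rep("lift")
p=BAR+0
arm.reach(np.array([*BAR,.18]),o); rep("bar above")
snap(5)
E
python3 - <<'E'
from crops import *
R=(0,0,255);G=(0,255,0)
a=[]
x,y,z=.5556,.0213,.18-.0115  # probe origin if TCP 0.18
for n in("top","scene"):
    K,E=load(n,5)[2:]
    it=[(disc(.004,[z-.075,z-.06]),x,y,0,R),(rect(.04,.01,[.055]),x,y,.2,G)]
    c=proj(K,E,[x,y,.09])
    a+=[ov(n,[],0,c,20,15,k=5),ov(n,it,0,c,20,15,k=5)]
cv2.imwrite("pics/p5.png",cv2.resize(np.vstack([np.hstack(a[:2]),np.hstack(a[2:])]),(600,600)))
E
```

```text
down False t 19.97 p [599.1 269.9 112.3] a 1.296 F [ 0.96 -0.09  0.79] T [-0.012 -0.026 -0.006] w 45.0 j6 -0.98
grip t 20.32 p [599.2 270.  112.9] a 1.296 F [-0.15 -0.17  5.85] T [-0.06   0.152 -0.041] w 17.8 j6 -0.98
lift t 21.17 p [597.5 269.4 213.9] a 1.296 F [ 0.6   0.37 -1.03] T [-0.009  0.014  0.031] w 18.3 j6 -0.98
bar above t 22.17 p [556.2  22.1 180.1] a 1.296 F [-0.57  1.07 -1.57] T [ 0.021 -0.06  -0.032] w 18.0 j6 -1.38
```

View pics/p5.png

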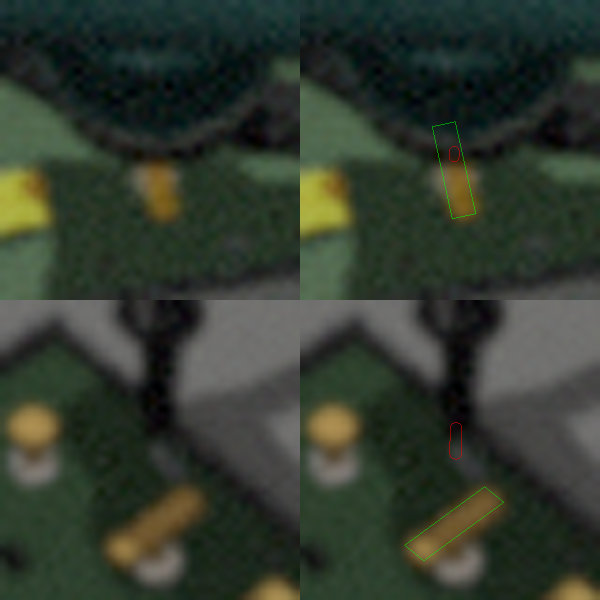

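```bash
python3 - <<'E'
from m import *
o=ori(PYAW+np.pi/2)
arm.move_straight(np.array([*BAR,.150]),vel=.12,orientation=o); arm.hold(.1); rep("pre")
r=arm.move_straight(np.array([*BAR,.1383]),vel=.03,stop_force=3.6); rep(f"touch {r}")
F=[]
for i in range(4): 
    F.append(arm.observe()["force"][2]); arm.hold(.09)
print(np.round(F,2)); rep()
snap(6)
E
python3 - <<'E'
from crops import *
a=[]
x,y=.5556,.0213
for n in("top","scene"):
    K,E=load(n,6)[2:]
    c=proj(K,E,[x,y,.07])
    a+=[ov(n,[],0,c,20,15,k=6)]
cv2.imwrite("pics/p6.png",cv2.resize(np.hstack(a),(800,400)))
E
```

```text
pre t 22.77 p [556.2  21.6 150.6] a 1.296 F [ 0.3  -0.88 -0.46] T [-0.011 -0.016  0.001] w 18.2 j6 -1.38
touch False t 23.31 p [556.2  21.2 138.6] a 1.296 F [ 0.14 -0.2   2.4 ] T [ 0.063 -0.186 -0.034] w 17.8 j6 -1.38
[2.4  2.5  1.85 2.72]
 t 23.68 p [556.   21.3 138.5] a 1.296 F [2.22 0.58 2.66] T [ 0.113 -0.347  0.071] w 18.1 j6 -1.38
```

View pics/p6.png

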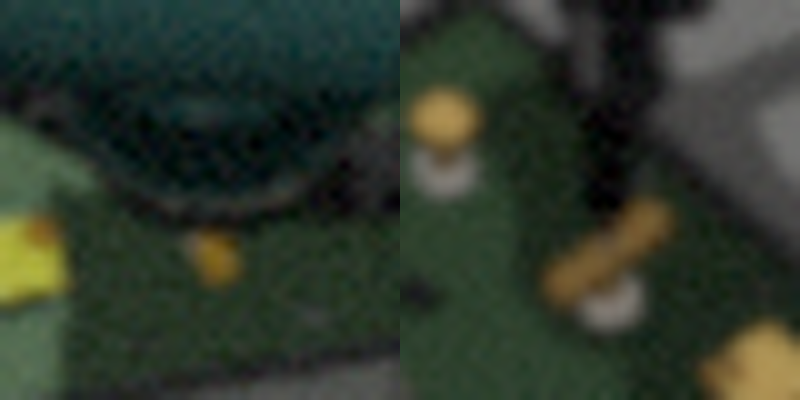

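```bash
python3 - <<'E'
from m import *
o=ori(PYAW+np.pi/2)
arm.move_straight(np.array([*BAR,.170]),vel=.12,orientation=o); rep("up")
arm.move_straight(np.array([*RND,.170]),vel=.15,orientation=o)
arm.move_straight(np.array([*RND,.150]),vel=.12,orientation=o); arm.hold(.15); rep("pre")
snap(7)
E
python3 - <<'E'
from crops import *
R=(0,0,255);G=(0,255,0)
a=[]
x,y=.5696,-.0426
for n in("top","scene"):
    K,E=load(n,7)[2:]
    it=[(disc(.004,[.0627,.075]),x,y,0,R),(disc(.016,[.055]),x,y,.2,G)]
    c=proj(K,E,[x,y,.07])
    a+=[ov(n,[],0,c,16,15,k=7),ov(n,it,0,c,16,15,k=7)]
cv2.imwrite("pics/p7.png",cv2.resize(np.vstack([np.hstack(a[:2]),np.hstack(a[2:])]),(600,600)))
E
```

```text
up t 24.19 p [555.   21.3 169.6] a 1.296 F [-1.14  0.24 -1.58] T [-0.041 -0.042  0.01 ] w 18.2 j6 -1.38
pre t 25.24 p [569.9 -42.2 150.6] a 1.296 F [-0.06 -0.75 -0.81] T [ 0.031 -0.003  0.011] w 17.9 j6 -1.49
```

View pics/p7.png

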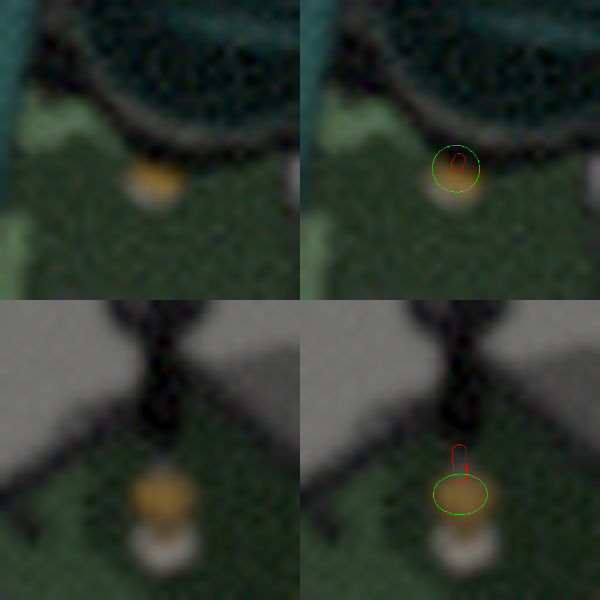

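```bash
python3 - <<'E'
from m import *
o=ori(PYAW+np.pi/2)
r=arm.move_straight(np.array([*RND,.1385]),vel=.03,stop_force=4.5); rep(f"touch {r}")
F=[]
for i in range(5): 
    arm.hold(.09); F.append(arm.observe()["force"][2])
print(np.round(F,2)); rep()
arm.move_straight(np.array([*RND,.170]),vel=.12,orientation=o); rep("up")
arm.move_straight(np.array([*RND,.215]),vel=.2,orientation=o)
arm.reach(np.array([*ST,.218]),o); arm.hold(.2);rep("stand")
snap(8)
E
python3 - <<'E'
from crops import *
R=(0,0,255);G=(0,255,0)
a=[]
x,y=.5983,.2697
for n in("top","scene"):
    K,E=load(n,8)[2:]
    it=[(disc(.004,[.13,.145]),x,y,0,R),(disc(.032,[.205,.211]),x,y,0,R),(disc(.023,[.1]),x,y,.2,G)]
    c=proj(K,E,[x,y,.13])
    a+=[ov(n,[],0,c,22,13,k=8),ov(n,it,0,c,22,13,k=8)]
cv2.imwrite("pics/p8.png",cv2.resize(np.vstack([np.hstack(a[:2]),np.hstack(a[2:])]),(600,600)))
E
```

```text
touch False t 25.88 p [570.  -42.7 138.7] a 1.296 F [ 1.06 -0.17  1.49] T [-0.029 -0.121 -0.037] w 18.2 j6 -1.49
[2.7  1.64 1.89 1.83 2.43]
 t 26.33 p [569.8 -42.6 138.6] a 1.296 F [ 0.19 -0.42  2.43] T [-0.029 -0.284 -0.017] w 18.4 j6 -1.49
up t 26.75 p [569.3 -42.5 169.8] a 1.296 F [-0.47  0.03 -1.53] T [-0.027  0.004 -0.009] w 17.8 j6 -1.49
stand t 28.52 p [598.7 268.2 218.1] a 1.294 F [ 0.93  0.42 -1.25] T [0.038 0.01  0.017] w 18.0 j6 -0.98
```

View pics/p8.png

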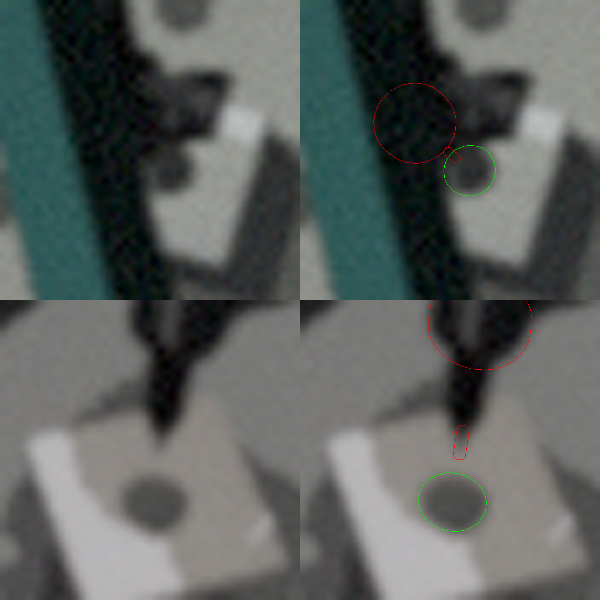

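```bash
python3 - <<'E'
from m import *
o=ori(PYAW+np.pi/2)
r=arm.move_straight(np.array([*ST,.135]),vel=.12,orientation=o,stop_force=6); rep(f"in {r}")
r=arm.move_straight(np.array([*ST,.1115]),vel=.05,orientation=o,stop_force=4); rep(f"seat {r}")
arm.set_gripper(.045); rep("open")
arm.move_straight(np.array([*ST,.21]),vel=.15); rep("up")
arm.reach(np.array([.45,-.08,.30]),o); rep()
snap(9)
E
python3 - <<'E'
from crops import *
a=[]
for n in("top","scene"):
    p=load(n,9)[0]; K,E=load(n,9)[2:]
    a+=[ov(n,[],0,proj(K,E,[.5983,.2697,.11]),25,8,k=9),ov(n,[],0,proj(K,E,[.54,-.3135,.09]),25,8,k=9)]
    cv2.imwrite(f"pics/{n}9.png",cv2.resize(p[:,:,::-1],None,fx=1.5,fy=1.5))
cv2.imwrite("pics/p9.png",cv2.resize(np.vstack([np.hstack(a[:2]),np.hstack(a[2:])]),(600,600)))
E
```

```text
in False t 29.46 p [598.9 269.9 135.7] a 1.296 F [ 0.17 -0.78 -1.2 ] T [-0.042 -0.028 -0.04 ] w 18.0 j6 -0.98
seat True t 29.92 p [597.8 269.7 112.5] a 1.296 F [-0.02  2.05  4.11] T [ 0.054  0.084 -0.028] w 17.2 j6 -0.98
open t 30.3 p [597.3 269.4 112.1] a 1.296 F [-0.5  -0.17 -0.77] T [-0.027 -0.019 -0.002] w 44.8 j6 -0.98
up t 31.1 p [597.7 269.5 209.1] a 1.296 F [-0.07 -0.01 -0.48] T [-0.034 -0.03   0.007] w 45.1 j6 -0.98
 t 32.55 p [450.5 -79.5 299.7] a 1.296 F [ 0.23  0.3  -1.16] T [-0.005  0.058  0.011] w 44.7 j6 -1.62
```

View pics/p9.png

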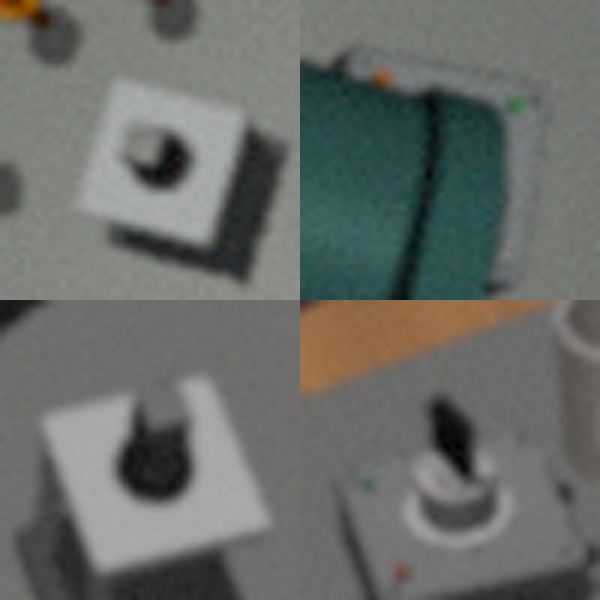

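View pics/scene9.png

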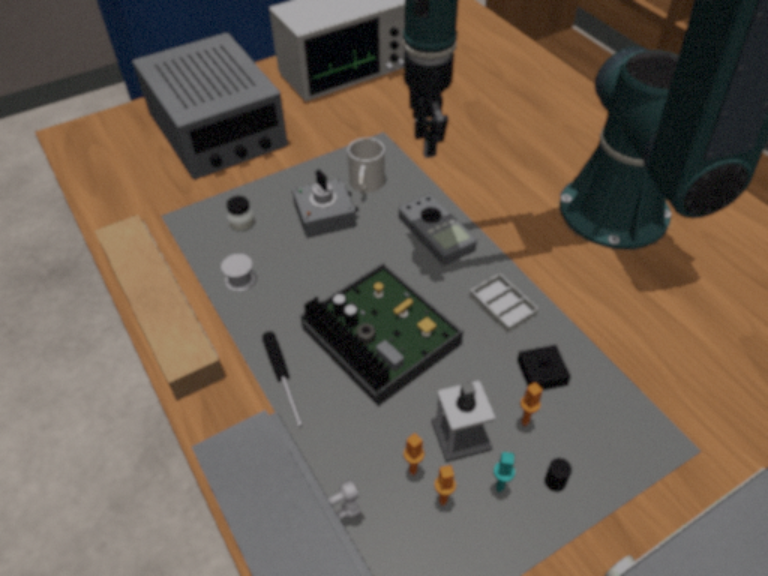

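Run:
```python
from m import *
arm.finish_job(); rep()
```

```text
the job is handed in; nothing more can be done
the job is handed in; nothing more can be done
```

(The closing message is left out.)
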